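# Vent the sample chamber and hold its aperture shutter half open

### The job

Vent the sample chamber by pressing the round plunger of the vent valve fully down to its stop and letting it spring back up. Then take the upright tab of the chamber's sprung shutter, slide it towards the spring barrel until the shutter is at half its travel (tab level with the middle, longest index lines, aperture half uncovered), and finish still holding it there; never open the shutter past three quarters, and leave the jar, screwdriver and sample box where they are.

Things in the scene. Friction and masses are not known exactly. Their poses are not given: they have to be found in the camera images.
- chamber: Fixed chamber: black drum 176 mm across its foot, aluminium bed on top (110 mm in x, y -60 to 210 mm, top at z 102 mm) with a 60 mm round aperture. Origin on the bench under the aperture's centre, z up; +y is the way the shutter opens, towards a dark spring barrel (22 mm across, along y from 122 to 207 mm, top z 121 mm). A leg stands under the barrel. Guide rails along y at x = +-34 mm, tops z 110 mm.
- half_mark (a point): Fixed point where the tab's centre lies at exactly half travel (chamber frame x 0, y 35, z 131.5 mm). Black index lines on the bed outside the rails stand level with the tab's centre at shut (y 0), half (y 35 mm, the longest lines) and fully open (y 70 mm).
- tab_center (a point): Centre of the upright grey tab, half-way up (z 131.5 mm). The tab stands on the middle of the steel shutter plate (56 x 70 mm, top z 106.5 mm). It is 12 mm thick along the sliding direction y, 36 mm wide in x, 50 mm tall (z 106.5 to 156.5 mm). A thin rod (top z 110 mm) runs from the plate's +y edge into the barrel.
- shutter (a joint): Shutter opening in m: 0 shut (where the spring keeps it at the start), 0.035 half travel, 0.070 fully open. Spring force about 2.4 N at 0, 8 N at half travel and 13.6 N fully open, plus 0.4 N friction; let go, it springs shut.
- valve: Fixed vent valve: aluminium block 75 x 75 x 25 mm with an upright barrel 48 mm across, 75 mm tall, on which the plunger stands. Origin on the bench under the plunger's axis. A thin steel pipe stub leaves it on its +x side.
- plunger_top (a point): Centre of the top face of the plunger's round black head (38 mm across, 12 mm thick), 109 mm above the bench when up; moves with the head.
- plunger (a joint): How far the plunger is pressed in, m: 0 up, 0.012 at its stop. Spring force about 2.7 N at the top, 8 N at the stop; it springs back up when let go.
- jar: Bystander: small amber jar, 44 mm across, 55 mm tall, standing loose on the bench beyond the work; origin at its underside.
- driver: Bystander: screwdriver 150 mm long lying loose on the bench beyond the work; origin under its middle, x along it.
- sample_box: Bystander: flat white-lidded sample box 72 x 92 x 26 mm lying loose on the bench beyond the work; origin under its centre.
Mind the look-alikes: they are no part of the job. Several things have the shape of the valve; the one meant has the colours described above.

How it is judged:
By the outcome, as a careful person would: the job done as asked, in the order asked, and still so for the second after the job is handed in, while the arm keeps its last pose, push and grip.
It also fails if it takes over 45 s, if anything falls off the work surface, if the arm or the gripper's body presses on something with over 40 N, if the wrist force passes 120 N, or if a joint passes its speed limit or range.

### The arm

A 6-joint arm with a two-finger parallel gripper is mounted at the origin on the work surface. World frame = base frame: x ahead of the robot, y to its left, z up, the work surface at z = 0. Lengths are in m, angles in rad, forces in N, time in s.
With the tool pointing down it reaches from about 0.35 to 0.875 m from the base axis. Payload 4.2 kg.
Tool frame: the origin (TCP) lies at the centre of the arm's flange, where the gripper is bolted on; the fingertips stand 182 mm ahead of it and the grasp point (between the pads) lies 164 mm ahead of it; z points along the fingers, y is the direction in which the jaws open and shut (so a half turn about z gives the same grasp; the last joint's range is limited). The gripper opens to 87 mm and grips with 3 to 60 N. Pads are 19 mm wide; open, the fingers measure 117 mm over their backs; the gripper's body (75 mm by 190 mm) begins 51 mm behind the grasp point.
Start: joints at [-1.088, 0.385, 0.008, 0, -1.194, -0.259], TCP at [0.139, -0.609, 0.405] pointing down, gripper open.
Joint ranges: [-3.14, 3.14], [-1.21, 2.06], [-1.07, 1.41], [-3.16, 2.05], [-2.99, -0.16], [-3.1, 3.1]. Speed limits (rad/s): [2.79, 2.79, 3.14, 3.14, 3.14, 3.14].

### API

Orientations are given as a unit quaternion [w, x, y, z].
In Python, from plant import ctrl, camera, camera_model gives the robot as it stands.
- The arm moves only by the shell command python3 -m creep 'ROWS' [FORCE]. ROWS is JSON, a list that holds one entry, the list of rows, each a list of 5 numbers: the opening, from 0 (shut) to 1 (fully open), then the shift along the tool's x, y, z in mm, then the turn about the tool's z in rad. A call has 1 to 12 rows; each row is the pose to reach, as a shift and turn from the pose measured when the call began, along the tool's axes at that moment; what a row does not reach only later rows make up. A row lasts 1/8 s, in which the tool goes at most 62.5 mm and 10.7 degrees, less where a joint would pass 70% of its speed; a pose out of reach is approached as far as the arm can. A call with a gripper value outside its range is refused whole. The fingers move at their own pace and stop on an object; FORCE is the grip in N (left out, the last holds). Time passes only in rows, so rows that repeat a pose let the fingers close. It gives the time, the measured TCP pose, the force and the opening at its end, in the units of the state.
- ctrl.read_state(): the state, without advancing time (a new reading comes with each control period).
- camera(name): name is "scene" or "top" or "wrist"; returns the picture (400x640x3 uint8, red, green, blue); there is no depth.
- camera_model(name): a dict with "fx", "fy", "cx", "cy" (pixels), "dist" ([k1, k2, p1, p2, k3] as OpenCV has them; the pictures are not rectified), "R" (3x3) and "t" (3): a world point X has camera coordinates R X + t. Camera axes: x right, y down, z forward; pixel columns grow to the right and rows downward; lengths in m; the calibration is good to about 2 mm. A picture is of the moment at which its call begins: read the wrist's pose just before it. camera_model takes no time and is no camera call; for the wrist camera it gives the pose at the moment of the call.
- ctrl.finish_job(): hands the job in, once; it reports no verdict.
The state is a dict: "t": time; "joint_positions": joint angles; "joint_vel": joint speeds; "tau": joint torques, N m; "ee_pos": TCP position; "orientation": TCP orientation; "wrist_force": force on the tool from outside, world axes, zero at the start; "moment": the same for the moment, N m; "width": opening from 0.0 (shut) to 1.0 (fully open).
Only numpy, scipy, OpenCV 4.12 (cv2) and the standard library are available. Lean on these libraries where they do the work, as an engineer would, in place of code of your own. Each camera call takes 0.05 s, during which the arm holds its last target.

## Working session

There is one attempt and no reset: what is moved stays moved. The work goes in short steps, Python scripts to look and compute and a shell command to move; the robot and the scene stay as the last step left them, time stands still between calls to the robot, and variables do not carry over. Pictures are saved under pics/ and viewed, and the job is handed in when it is done.

```bash
mkdir -p pics; ls; python3 - <<'E'
from plant import ctrl,camera,camera_model
import cv2
s=ctrl.read_state();print(s)
for n in("scene","top","wrist"):
    m=camera_model(n);print(n,m)
    cv2.imwrite(f"pics/{n}0.png",camera(n)[:,:,::-1])
E
```

```text
pics
{'t': 0.0, 'joint_positions': array([-1.08837494e+00,  3.85549591e-01,  6.58310135e-03, -5.04515809e-04,
       -1.19396080e+00, -2.58634174e-01]), 'joint_vel': array([ 7.61172187e-05, -1.40013093e-04,  1.01187347e-04,  9.95437781e-05,
        1.83002936e-03, -7.78306408e-04]), 'tau': array([-1.80892352e-03, -3.90664816e+01,  1.87405533e+01,  4.22017872e+00,
        1.09519003e-02, -1.99470142e-04]), 'ee_pos': array([ 0.13870868, -0.6091928 ,  0.40364582]), 'orientation': array([-1.67271148e-04, -1.11567703e-01,  9.93756236e-01,  1.07807337e-03]), 'wrist_force': array([ 0.74784722, -0.20840238, -0.45750937]), 'moment': array([-0.02465254,  0.02343076,  0.01650586]), 'width': 0.9985814600158373}
scene {'fx': 410.9868813353699, 'fy': 410.9868813353699, 'cx': 324.9465662969571, 'cy': 199.86191729353447, 'dist': array([-0.06884651,  0.        ,  0.        ,  0.        ,  0.        ]), 'R': array([[ 0.57224113,  0.8200842 , -0.00141263],
       [ 0.53116421, -0.37194887, -0.76126121],
       [-0.62482371,  0.43487464, -0.64844381]]), 't': array([-0.32467175, -0.2518206 ,  1.28190589])}
top {'fx': 428.2366565688349, 'fy': 428.2366565688349, 'cx': 317.06778804185, 'cy': 203.6196098901745, 'dist': array([-0.10008651,  0.        ,  0.        ,  0.        ,  0.        ]), 'R': array([[-0.00566707, -0.9998642 ,  0.01547468],
       [-0.99273215,  0.00376501, -0.12028591],
       [ 0.12021131, -0.01604388, -0.99261867]]), 't': array([-0.04171292,  0.60098247,  0.87836758])}
wrist {'fx': 320.50045856834686, 'fy': 320.50045856834686, 'cx': 319.9593917565811, 'cy': 198.75952709604817, 'dist': array([-0.02312276,  0.        ,  0.        ,  0.        ,  0.        ]), 'R': array([[-0.22352378,  0.9746975 ,  0.00137898],
       [ 0.93536945,  0.21410657,  0.2815002 ],
       [ 0.2740823 ,  0.06421184, -0.95956018]]), 't': array([ 0.62409658, -0.03393823,  0.39042141])}
```

View pics/scene0.png

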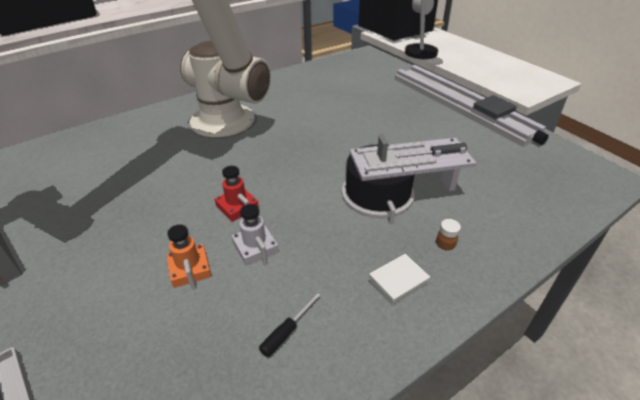

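View pics/top0.png

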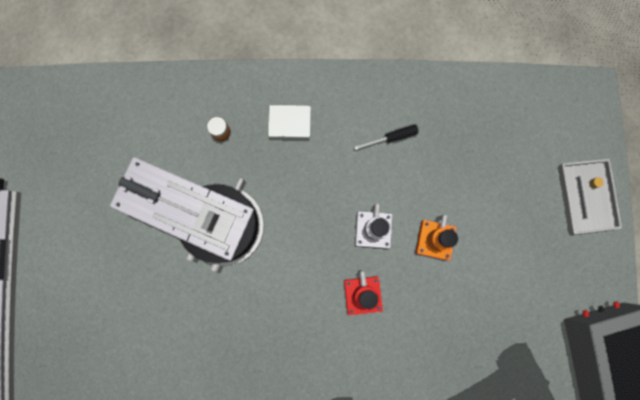

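View pics/wrist0.png

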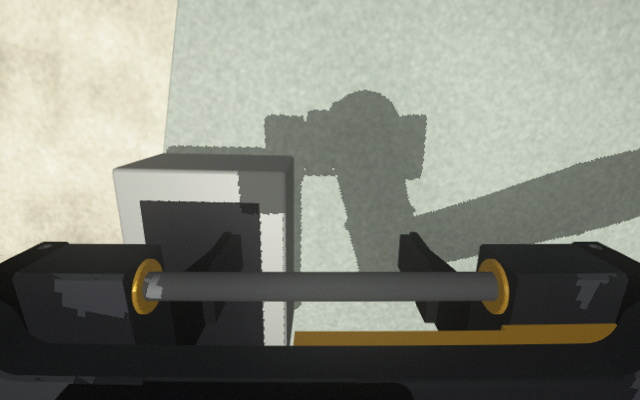

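The scene view shows the silver valve with a black head at about (250,212), between the red and orange look-alikes, and the tab at about (382,147). In the top view the valve head is at (378,228), the tab at about (211,221) and the barrel at (138,189). Next I'll zoom in.

```bash
python3 - <<'E'
import cv2,numpy as np
t=cv2.imread("pics/top0.png");s=cv2.imread("pics/scene0.png")
a=cv2.resize(t[145:275,100:270],None,fx=4.5,fy=4.5,interpolation=cv2.INTER_CUBIC)
cv2.imwrite("pics/zt.png",a)
b=cv2.resize(s[125:215,335:485],None,fx=5,fy=5,interpolation=cv2.INTER_CUBIC)
cv2.imwrite("pics/zs.png",b)
c=np.hstack([cv2.resize(t[195:260,340:410],(420,390),interpolation=cv2.INTER_CUBIC),cv2.resize(s[200:265,225:285],(360,390),interpolation=cv2.INTER_CUBIC)])
cv2.imwrite("pics/zv.png",c)
E
```

```text
(no output)
```

View pics/zt.png

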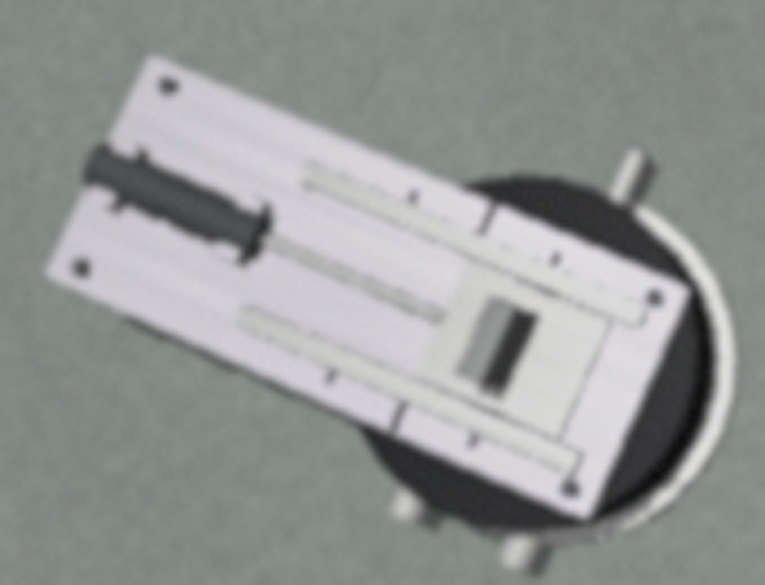

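View pics/zs.png

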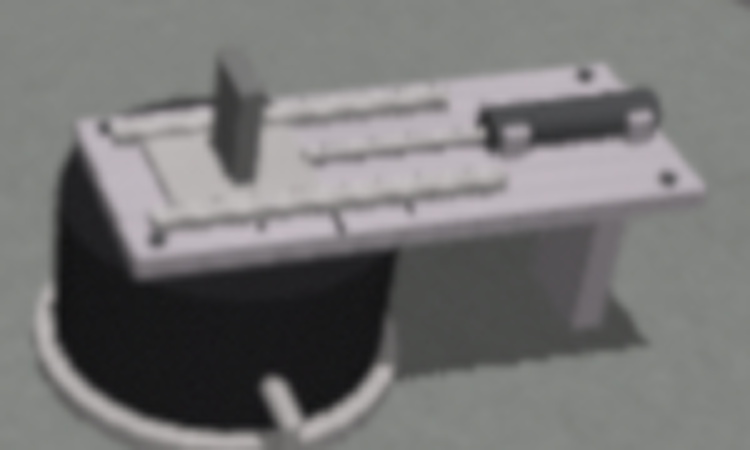

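View pics/zv.png

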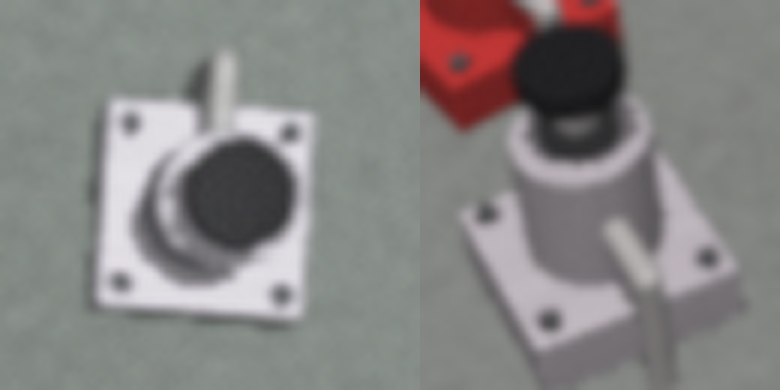

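```bash
cat > h.py <<'E'
import numpy as np,cv2
from plant import camera_model
def ray(n,px,m=None):
    m=m or camera_model(n)
    K=np.array([[m['fx'],0,m['cx']],[0,m['fy'],m['cy']],[0,0,1]])
    u=cv2.undistortPoints(np.array(px,float).reshape(-1,1,2),K,m['dist']).reshape(-1,2)
    d=np.c_[u,np.ones(len(u))]@m['R']; return -m['R'].T@m['t'],d
def plane(n,px,z,m=None):
    c,d=ray(n,px,m); return c+d*((z-c[2])/d[:,2])[:,None]
def proj(n,X,m=None):
    m=m or camera_model(n)
    K=np.array([[m['fx'],0,m['cx']],[0,m['fy'],m['cy']],[0,0,1]])
    return cv2.projectPoints(np.array(X,float).reshape(-1,3),cv2.Rodrigues(m['R'])[0],m['t'],K,m['dist'])[0].reshape(-1,2)
E
python3 - <<'E'
from h import *
t=cv2.imread("pics/top0.png");s=cv2.imread("pics/scene0.png")
for n,im,(x0,y0,x1,y1) in(("top",t,(362,208,400,250)),("scene",s,(236,198,266,227))):
    g=im[y0:y1,x0:x1].max(2); k=(g<70).astype(np.uint8)
    N,l,st,c=cv2.connectedComponentsWithStats(k)
    for i in range(1,N):
        if st[i,4]>30: p=c[i]+[x0,y0];print(n,p,st[i],plane(n,[p],.109),plane(n,[p],.103))
z=lambda a:[(( x+.5)/4.5-.5+100,(y+.5)/4.5-.5+145) for x,y in a]
P=plane("top",z([(153,55),(47,275),(592,518),(692,290)]),.102);print(P)
print("edges",[np.linalg.norm(P[i]-P[(i+1)%4]) for i in range(4)])
yv=(P[0]+P[1]-P[2]-P[3])[:2];yv/=np.linalg.norm(yv)
a=(P[2]+P[3])[:2]/2+yv*.06; b=(P[0]+P[1])[:2]/2-yv*.21
print("y",yv,np.degrees(np.arctan2(yv[1],yv[0])),"origin",a,b)
L=plane("top",z([(489,219),(401,419)]),.102);m=L.mean(0)[:2];print("halflines",m,m-yv*.035)
zs=lambda a:[((x+.5)/5-.5+335,(y+.5)/5-.5+125) for x,y in a]
S=plane("scene",zs([(600,62),(703,197),(140,268),(78,120)]),.102);print("scene corners",S)
ys=(S[0]+S[1]-S[2]-S[3])[:2];ys/=np.linalg.norm(ys);print(ys,(S[2]+S[3])[:2]/2+ys*.06)
# tab top from top view
T=plane("top",z([(490,298),(512,306),(478,380),(457,372)]),.1565);print("tab",T.mean(0))
E
```

```text
top [379.22429907 227.1682243 ] [  9  11  17  17 214] [[ 0.54499878 -0.16511319  0.109     ]] [[ 0.54538793 -0.16608399  0.103     ]]
scene [249.76666667 213.89      ] [  4   6  19  22 300] [[ 0.56106673 -0.17120426  0.109     ]] [[ 0.55473437 -0.16878573  0.103     ]]
[[0.69030661 0.32982043 0.102     ]
 [0.59017159 0.37389185 0.102     ]
 [0.48290521 0.12524903 0.102     ]
 [0.58249719 0.08263122 0.102     ]]
edges [np.float64(0.10940434648635418), np.float64(0.27079388104159646), np.float64(0.10832747093985479), np.float64(0.2696764313489853)]
y [0.39794272 0.91741027] 66.5503694705051 origin [0.55657777 0.15898474] [0.55667113 0.15919998]
halflines [0.57023297 0.19178382] [0.55630498 0.15967447]
scene corners [[0.59026512 0.37633564 0.102     ]
 [0.69561448 0.32629434 0.102     ]
 [0.5905312  0.08270778 0.102     ]
 [0.483959   0.13118511 0.102     ]]
[0.39698017 0.91782719] [0.56106391 0.16201607]
tab [0.55661547 0.16092434 0.1565    ]
```

Top view puts the plunger axis at about (0.547, -0.167). The chamber origin is about (0.558, 0.160), with its +y at 66.6° in the world. I'll now move above the valve with the fingers closing.

```bash
python3 -m creep '[[[0.5,0,0,-30,0],[0,-40,28,-40,0],[0,-90,62,-40,0],[0,-145,100,-40,0],[0,-195,134,-40,0],[0,-245,168,-40,0],[0,-295,202,-40,0],[0,-345,236,-40,0],[0,-395,270,-40,0],[0,-445,304,-40,0],[0,-490,336,-40,0],[0,-496,340,-40,0]]]' 20
python3 - <<'E'
from h import *
from plant import *
for n in("wrist","scene","top"): cv2.imwrite(f"pics/{n}1.png",camera(n)[:,:,::-1])
s=ctrl.read_state();print(s['t'],s['ee_pos'],s['orientation'],s['wrist_force'],s['width'])
print(proj("wrist",[[.547,-.167,.109]]))
E
```

```text
t: 1.65
ee_pos: [0.5488, -0.1653, 0.4435]
orientation: [-0.001, -0.114, 0.994, 0.001]
wrist_force: [-1.0, -0.1, 0.1]
width: 0.007
1.8 [ 0.54672967 -0.16785855  0.44400747] [-7.38785327e-04 -1.11731821e-01  9.93737695e-01  9.21257260e-04] [-0.35381106  0.45577217  0.12064918] 0.00606135477274067
[[320.09969196 184.41541686]]
```

View pics/wrist1.png

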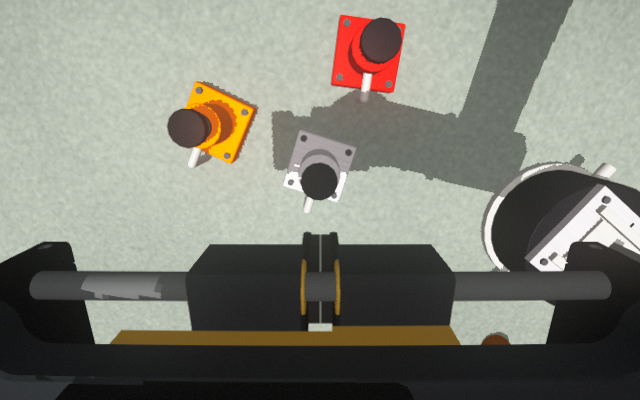

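View pics/scene1.png

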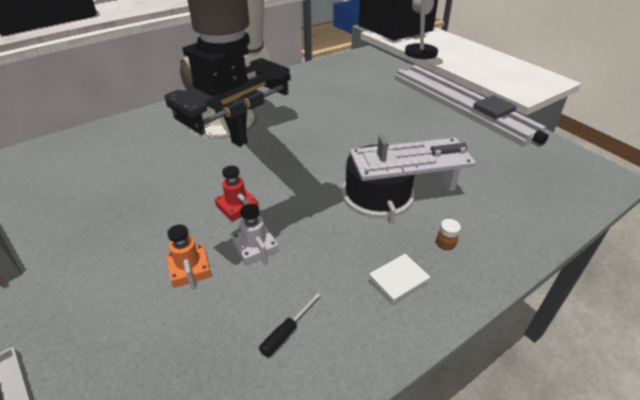

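The wrist view shows the silver valve's head at (319,181), and my estimate projects to (320,184), so they agree to about 3 mm. I'm descending to just above the head, which is 153 mm away.

```bash
python3 - <<'E'
from h import *
print(plane("wrist",[[319,181]],.109))
E
python3 -m creep '[[[0,0,0,40,0],[0,1,0,80,0],[0,2,0,115,0],[0,2,0,138,0],[0,2,0,138,0]]]' 20
```

```text
[[ 0.54380158 -0.16887063  0.109     ]]
t: 2.42
ee_pos: [0.5431, -0.1693, 0.3045]
orientation: [-0.003, -0.111, 0.994, 0.001]
wrist_force: [-0.1, -0.5, 0.2]
width: 0.008
```

```bash
python3 -m creep '[[[0,0,0,8,0],[0,0,0,14,0],[0,0,0,18,0],[0,0,0,20,0],[0,0,0,20,0]]]'
python3 -m creep '[[[0,0,0,3,0],[0,0,0,5,0],[0,0,0,5,0]]]'
```

```text
t: 3.05
ee_pos: [0.5431, -0.1696, 0.2853]
orientation: [-0.003, -0.111, 0.994, 0.001]
wrist_force: [-1.7, -1.9, 4.5]
width: 0.001
t: 3.42
ee_pos: [0.543, -0.1696, 0.2811]
orientation: [-0.003, -0.111, 0.994, 0.001]
wrist_force: [-1.7, -0.7, 7.2]
width: 0.002
```

```bash
python3 -m creep '[[[0,0,0,2,0],[0,0,0,4,0],[0,0,0,4,0]]]'
python3 - <<'E'
from plant import *
for i in range(3): print(ctrl.read_state()['wrist_force'])
E
```

```text
t: 3.8
ee_pos: [0.543, -0.1694, 0.2795]
orientation: [-0.002, -0.111, 0.994, 0.0]
wrist_force: [-5.1, 0.8, 14.4]
width: 0.004
[-5.1078301   0.79630175 14.41379998]
[-5.1078301   0.79630175 14.41379998]
[-5.1078301   0.79630175 14.41379998]
```

Force has jumped to 14 N, against 8 N of spring, and the arm is lagging its target, so the plunger seems to be at its stop. I'll push slightly more and take a picture to check.

```bash
python3 -m creep '[[[0,0,0,3,0],[0,0,0,4,0],[0,0,0,4,0]]]'
python3 - <<'E'
from h import *
from plant import *
a=camera("scene")[190:265,200:300,::-1];cv2.imwrite("pics/press.png",cv2.resize(a,None,fx=6,fy=6,interpolation=cv2.INTER_CUBIC))
print(ctrl.read_state()['wrist_force'])
E
```

```text
t: 4.18
ee_pos: [0.5428, -0.1693, 0.2795]
orientation: [-0.002, -0.112, 0.994, -0.0]
wrist_force: [-8.5, 2.1, 21.1]
width: 0.008
[-8.1369786   2.91291415 21.04125593]
```

View pics/press.png

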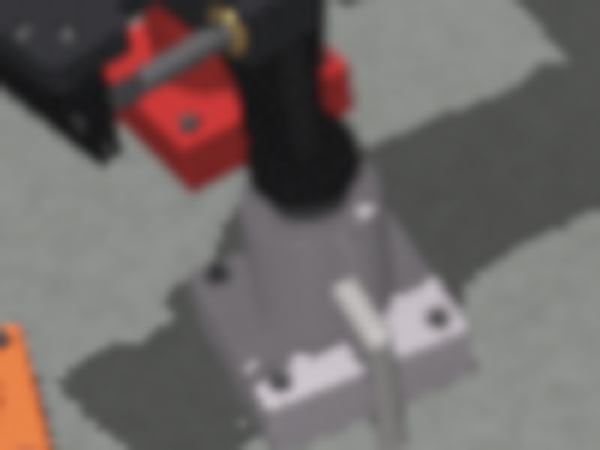

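The height stays at 0.2795 while the force rises from 14 to 21 N, and the image shows the head down on the barrel, so it is at the stop. I'm retreating straight up, then moving over to the tab, turning the jaws and half opening.

```bash
python3 -m creep '[[[0,0,0,-6,0],[0,0,0,-20,0],[0,0,0,-50,0],[0,0,0,-100,0],[0,0,0,-150,0],[0,0,0,-170,0],[0,0,0,-170,0]]]'
python3 - <<'E'
from h import *
from plant import *
a=camera("scene")[:,:,::-1];cv2.imwrite("pics/s2.png",a)
cv2.imwrite("pics/up.png",cv2.resize(a[190:265,200:300],None,fx=6,fy=6,interpolation=cv2.INTER_CUBIC))
s=ctrl.read_state();print(s['ee_pos'],s['wrist_force'])
from scipy.spatial.transform import Rotation as Ro
q=s['orientation'];R=Ro.from_quat(q[[1,2,3,0]]).as_matrix();print(R.round(3));print(R.T@(np.array([.558,.160,.45])-s['ee_pos']))
y=R[:,1];print(np.degrees(np.arctan2(y[1],y[0]))-66.6)
E
```

```text
t: 5.1
ee_pos: [0.5436, -0.1688, 0.4509]
orientation: [0.0, -0.112, 0.994, -0.0]
wrist_force: [0.6, -0.2, -1.0]
width: 0.007
[ 0.54339408 -0.16876589  0.44903829] [ 0.04360606 -0.29432107 -1.02951879]
[[-0.975 -0.223 -0.003]
 [-0.223  0.975  0.   ]
 [ 0.003  0.001 -1.   ]]
[-0.087525    0.31723751 -0.00100252]
36.28077486034492
```

View pics/up.png

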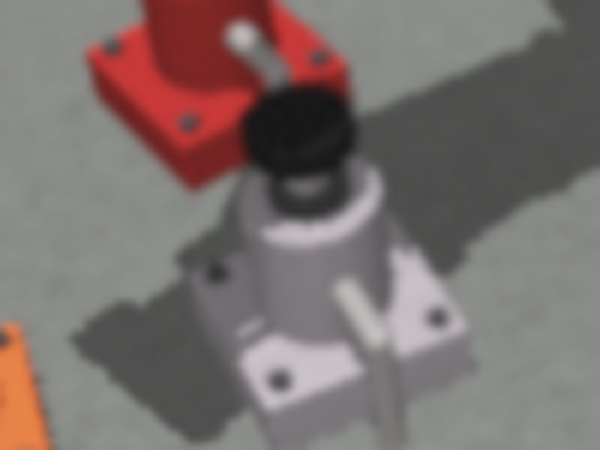

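The plunger has sprung back up, with the stem and ring visible again. Next I'm moving over the tab.

```bash
python3 -m creep '[[[0.3,-12,40,0,0.1],[0.5,-25,90,0,0.25],[0.5,-39,140,0,0.4],[0.5,-53,190,0,0.52],[0.5,-66,240,0,0.633],[0.5,-80,290,0,0.633],[0.5,-87,317,0,0.633],[0.5,-87,317,0,0.633]]]'
python3 - <<'E'
from h import *
from plant import *
from scipy.spatial.transform import Rotation as Ro
m=camera_model("wrist");cv2.imwrite("pics/w3.png",camera("wrist")[:,:,::-1])
s=ctrl.read_state();q=s['orientation'];R=Ro.from_quat(q[[1,2,3,0]]).as_matrix();y=R[:,1];print(s['ee_pos'],np.degrees(np.arctan2(y[1],y[0]))-66.6,s['width'])
yv=np.array([.397,.918]);xv=np.array([.918,-.397]);o=np.array([.558,.160])
f=lambda x,y,z:[*(o+x*xv+y*yv),z]
print(proj("wrist",[f(0,-.006,.1565),f(0,.006,.1565),f(-.018,0,.1565),f(.018,0,.1565),f(.055,-.06,.102),f(-.055,-.06,.102)],m).round(1))
E
```

```text
t: 6.15
ee_pos: [0.5574, 0.1617, 0.4463]
orientation: [-0.004, 0.201, 0.98, -0.002]
wrist_force: [1.2, -1.3, -0.4]
width: 0.499
[0.55738723 0.16050556 0.44664513] 0.09752870343642428 0.4982396173518379
[[312.4 199.3]
 [326.1 199.3]
 [319.3 179.2]
 [319.2 218.7]
 [264.3 233.6]
 [259.5 130.6]]
```

View pics/w3.png

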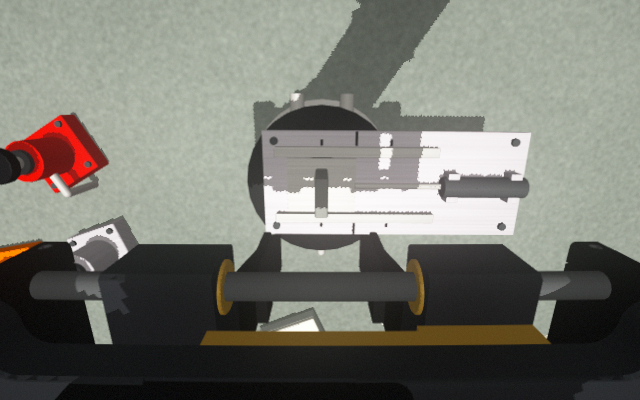

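```bash
python3 - <<'E'
import cv2
a=cv2.imread("pics/w3.png")[115:250,240:400];cv2.imwrite("pics/w3z.png",cv2.resize(a,None,fx=4.4,fy=4.4,interpolation=cv2.INTER_CUBIC))
E
```

```text
(no output)
```

View pics/w3z.png

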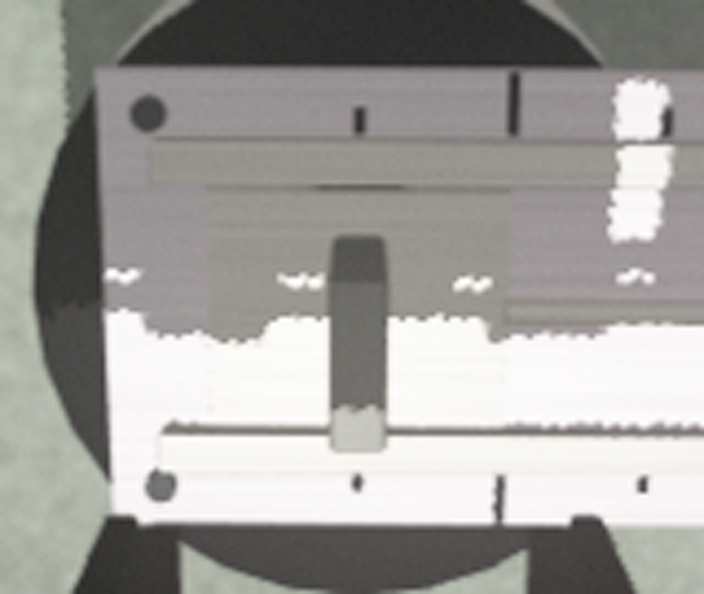

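```bash
python3 - <<'E'
from h import *
z=lambda a:[((x+.5)/4.4-.5+240,(y+.5)/4.4-.5+115) for x,y in a]
S=plane("wrist",z([(360,120),(357,483)]),.102)[:,:2];H=plane("wrist",z([(514,103),(500,498)]),.102)[:,:2]
T=plane("wrist",z([(331,282),(386,282),(386,450),(331,450)]),.1565)[:,:2]
print(S.mean(0),H.mean(0),T.mean(0))
for P in(S,H): d=P[1]-P[0];print(np.linalg.norm(d),np.degrees(np.arctan2(d[1],d[0])))
d=H.mean(0)-S.mean(0);print(np.linalg.norm(d),np.degrees(np.arctan2(d[1],d[0])))
E=plane("wrist",z([(97,68),(704,70)]),.102)[:,:2];d=E[1]-E[0];print(np.degrees(np.arctan2(d[1],d[0])))
E
```

```text
[0.558674 0.1602  ] [0.57249814 0.19244956] [0.55785436 0.16065286]
0.08816324486110591 -23.603735048179878
0.09590074243611066 -23.468564227162723
0.035087621273611216 66.79705468142288
66.65487371043015
```

The tab and line measurements agree: tab at (0.558, 0.1605), half line at (0.572, 0.1925), axis at 66.7°. I'm descending around the tab with the jaws half open.

```bash
python3 -m creep '[[[0.5,0,0,40,0],[0.5,0,0,80,0],[0.5,0,0,115,0],[0.5,0,0,135,0],[0.5,0,0,144,0],[0.5,0,0,144,0],[0.5,0,0,144,0]]]'
python3 - <<'E'
from h import *
from plant import *
cv2.imwrite("pics/w4.png",camera("wrist")[:,:,::-1])
cv2.imwrite("pics/s4.png",cv2.resize(camera("scene")[90:230,320:500,::-1],None,fx=4,fy=4,interpolation=cv2.INTER_CUBIC))
E
```

```text
t: 7.08
ee_pos: [0.5567, 0.1601, 0.3037]
orientation: [-0.003, 0.202, 0.979, -0.001]
wrist_force: [-0.2, 0.9, 0.7]
width: 0.496
```

View pics/w4.png

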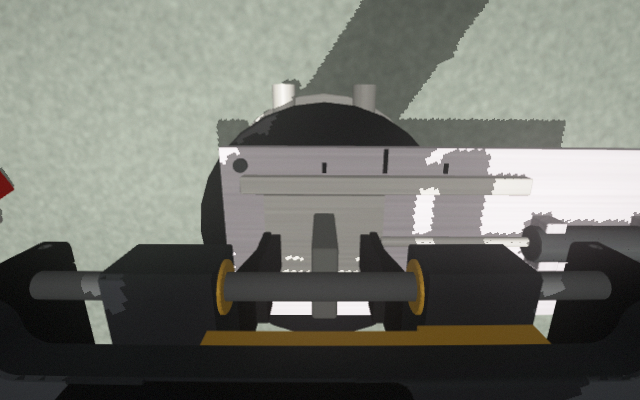

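View pics/s4.png

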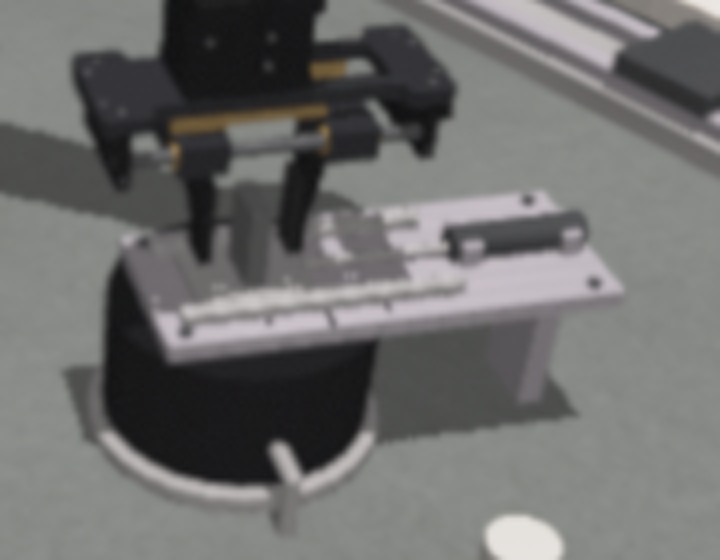

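The tab (columns 313–336) stands between the fingers (280 and 362). Closing at 40 N.

```bash
python3 -m creep '[[[0.3,0,1,0,0],[0.05,0,1,0,0],[0,0,1,0,0],[0,0,1,0,0],[0,0,1,0,0],[0,0,1,0,0],[0,0,1,0,0]]]' 40
python3 - <<'E'
from h import *
from plant import *
cv2.imwrite("pics/w5.png",camera("wrist")[:,:,::-1])
s=ctrl.read_state();print(s['ee_pos'],s['wrist_force'],s['width']*87)
E
```

```text
t: 8.05
ee_pos: [0.5571, 0.1617, 0.3038]
orientation: [-0.002, 0.202, 0.979, -0.0]
wrist_force: [0.1, 4.4, -0.8]
width: 0.138
[0.55709489 0.16172989 0.30375977] [ 0.67459334  5.47520699 -1.64972549] 11.297472202428205
```

View pics/w5.png

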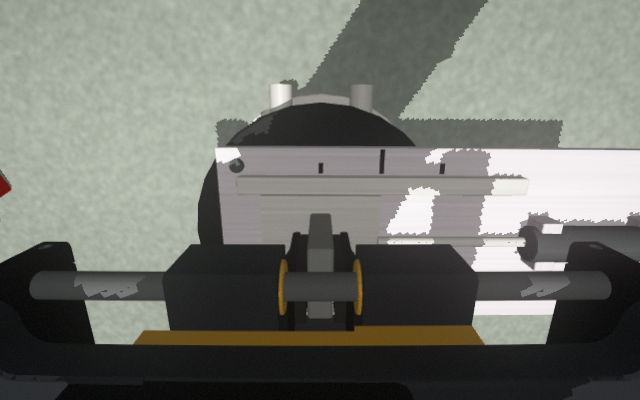

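Gripped at 11–12 mm width on the tab, and still shut. Sliding along tool +y in stages.

```bash
python3 -m creep '[[[0,0,5,0,0],[0,0,10,0,0],[0,0,15,0,0],[0,0,20,0,0],[0,0,25,0,0],[0,0,30,0,0],[0,0,32,0,0],[0,0,32,0,0],[0,0,32,0,0]]]' 40
python3 - <<'E'
from h import *
from plant import *
s=ctrl.read_state();p0=np.array([.5571,.16173]);d=s['ee_pos'][:2]-p0;y=np.array([.397,.918]);print(d@y,d@[.918,-.397],s['ee_pos'],s['wrist_force'],s['width']*87)
cv2.imwrite("pics/w6.png",camera("wrist")[:,:,::-1])
E
```

```text
t: 9.22
ee_pos: [0.5695, 0.19, 0.3038]
orientation: [-0.003, 0.202, 0.979, -0.002]
wrist_force: [-1.7, -7.5, 2.4]
width: 0.132
0.030922980776731498 0.00016202073761498761 [0.56952102 0.19004355 0.30376473] [-1.69104218 -7.45562693  2.40488495] 11.483946559944293
```

View pics/w6.png

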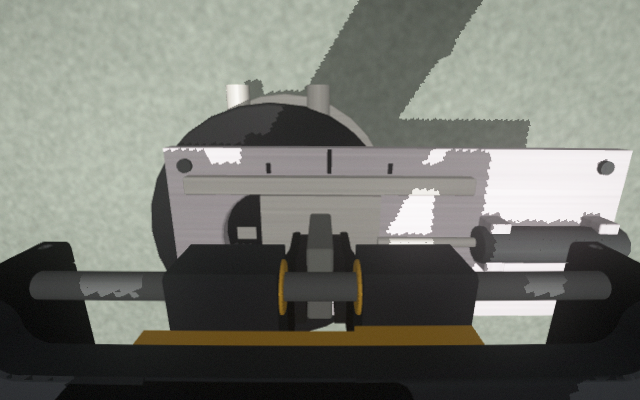

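```bash
python3 - <<'E'
from h import *
o=[]
for n in("w5","w6"):
    a=cv2.imread(f"pics/{n}.png");o.append(cv2.resize(a[145:260,225:405],None,fx=4.4,fy=3,interpolation=cv2.INTER_CUBIC)[:300])
    g=a.max(2)[162:172].mean(0)
    for x0 in range(225,420):
        if g[x0]<110 and g[x0]==g[x0-4:x0+5].min():
            w=np.clip(150-g[x0-4:x0+5],0,None);print(n,(w*np.arange(x0-4,x0+5)).sum()/w.sum())
    t=a.max(2)[218:230].mean(0)[295:345];print(t.astype(int))
cv2.imwrite("pics/cmp.png",np.vstack(o)[:600])
E
```

```text
w5 234.1197194584897
w5 239.55536089698668
w5 320.4093086926763
w5 381.37569861312363
[144 143 143 144 144 143 144 143 143 143 143 144 143 137 106  72  68  69
  68  69  69  69  69  69  68  69  69  70  69  69  70  69  69  70  69  70
 101 134 143 143 143 144 143 144 144 144 143 144 143 143]
w6 267.9932526756631
w6 328.86812486727547
w6 328.8703035448949
w6 389.82972620599736
[146 146 146 146 145 146 146 146 147 146 147 146 147 136 101  71  70  71
  70  71  70  70  70  70  70  71  71  71  71  71  71  71  71  70  70  74
 111 142 146 147 146 147 146 147 147 146 147 147 147 148]
```

View pics/cmp.png

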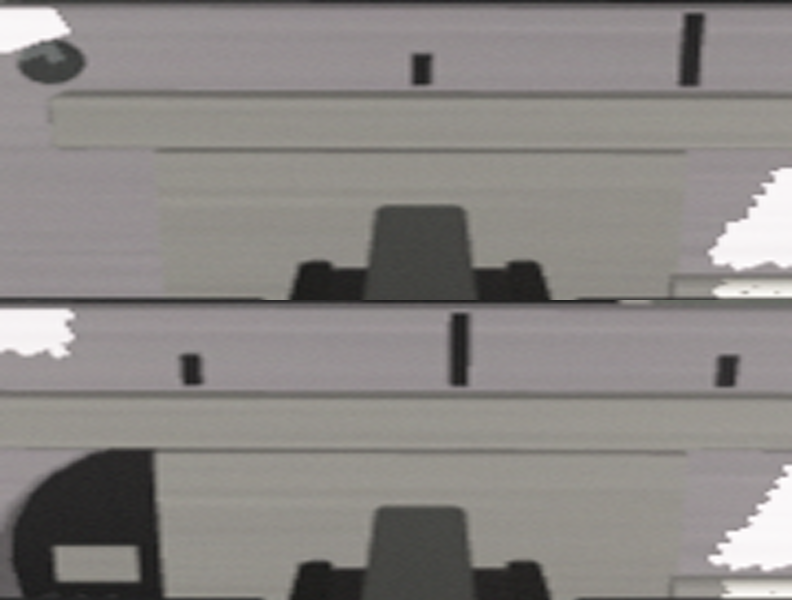

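The shut line sat at column 320.4 before the slide, and the half line is now at 328.9 with 61 px per 35 mm. That leaves about 4.8 mm to go.

```bash
python3 -m creep '[[[0,0,3,0,0],[0,0,5.8,0,0],[0,0,5.8,0,0],[0,0,5.8,0,0]]]' 40
cat > chk.py <<'E'
from h import *
from plant import *
import sys
a=camera("wrist")[:,:,::-1];cv2.imwrite(f"pics/{sys.argv[1]}.png",a)
b=camera("scene")[:,:,::-1];cv2.imwrite(f"pics/{sys.argv[1]}s.png",cv2.resize(b[90:230,320:500],None,fx=4,fy=4,interpolation=cv2.INTER_CUBIC))
s=ctrl.read_state();d=s['ee_pos'][:2]-[.5571,.16173];print(d@[.397,.918],s['ee_pos'],s['wrist_force'],s['width']*87,s['t'])
g=a.max(2)[162:172].mean(0)
for x0 in range(225,420):
    if g[x0]<110 and g[x0]==g[x0-4:x0+5].min():
        w=np.clip(150-g[x0-4:x0+5],0,None);print((w*np.arange(x0-4,x0+5)).sum()/w.sum())
t=a.max(2)[218:230].mean(0)[295:345];w=np.clip(140-t,0,None);print("tab",(w*np.arange(295,345)).sum()/w.sum())
E
python3 chk.py c1
```

```text
t: 9.78
ee_pos: [0.5715, 0.1942, 0.3038]
orientation: [-0.004, 0.202, 0.979, -0.004]
wrist_force: [-2.5, -6.8, 2.6]
width: 0.136
0.03547696734122295 [0.57149881 0.194149   0.30371029] [-2.38188677 -6.50148959  2.51745801] 11.86986462976887 9.875
261.4803760282021
322.32654774396644
383.3068358363542
tab 319.89251745560506
```

```bash
python3 -m creep '[[[0,0,2.2,0,0],[0,0,2.2,0,0],[0,0,2.2,0,0]]]' 40
python3 chk.py c2; sleep 0; python3 - <<'E'
from h import *
# ray estimate: tab side face near its base vs half line
print("tabbase",plane("wrist",[[319.9,217]],.108)); print("half line",plane("wrist",[[320.7,166]],.102))
E
```

```text
t: 10.25
ee_pos: [0.572, 0.1948, 0.3037]
orientation: [-0.005, 0.203, 0.979, -0.006]
wrist_force: [-3.8, -7.0, 3.4]
width: 0.137
0.036301344843382606 [0.57203054 0.19481706 0.30372281] [-2.52079497 -8.36260942  2.68445897] 11.441284334029953 10.35
261.4736842105263
322.30453020134223
383.25605358062865
tab 319.92723458289623
tabbase [[0.55704747 0.19917497 0.108     ]]
half line [[0.53070967 0.21091386 0.102     ]]
```

View pics/c2.png

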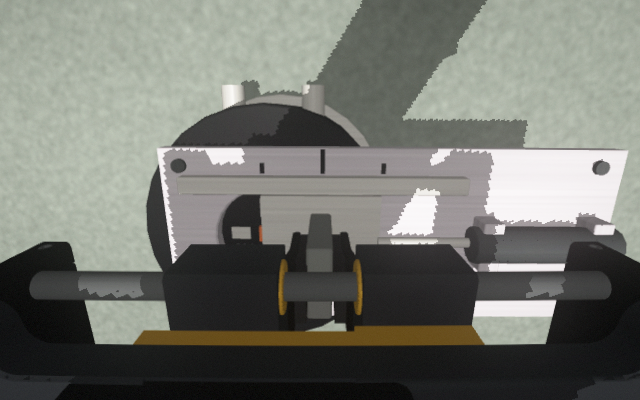

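View pics/c2s.png

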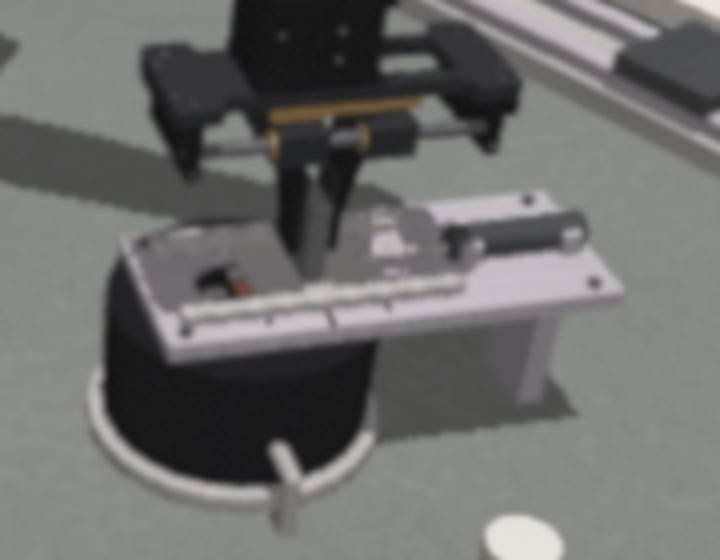

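The image did not change. The tool tilt (about 0.7°, giving a 2 mm lag at the pads) explains why TCP travel reads 36 while the lines give about 34 mm. I'll nudge further and judge by the lines.

```bash
python3 -m creep '[[[0,0,2,0,0],[0,0,3.5,0,0],[0,0,3.5,0,0],[0,0,3.5,0,0]]]' 40
python3 chk.py c3
```

```text
t: 10.85
ee_pos: [0.5731, 0.1968, 0.3037]
orientation: [-0.006, 0.203, 0.979, -0.007]
wrist_force: [-2.3, -7.3, 4.3]
width: 0.133
0.03850371081206074 [0.57308228 0.19676131 0.30370887] [-2.86049638 -8.28775895  3.05699919] 11.74733947135651 10.95
258.8585518402694
319.5593803786575
380.5026943802926
tab 319.9785289583793
```

```bash
python3 -m creep '[[[0,0,1,0,0],[0,0,1,0,0],[0,0,1,0,0],[0,0,1,0,0]]]' 40; python3 chk.py c4; python3 - <<'E'
from h import *
from plant import *
from scipy.spatial.transform import Rotation as Ro
s=ctrl.read_state();R=lambda q:Ro.from_quat(np.array(q)[[1,2,3,0]]).as_matrix()
g=lambda p,q:(np.array(p)+R(q)[:,2]*.164)
a=g([.5571,.1617,.3038],[-.002,.202,.979,-.000]);b=g(s['ee_pos'],s['orientation']);print(a,b,(b-a)[:2]@[.397,.918])
im=camera("top")[:,:,::-1];cv2.imwrite("pics/t4full.png",im);cv2.imwrite("pics/t4.png",cv2.resize(im[145:275,100:270],None,fx=4.5,fy=4.5,interpolation=cv2.INTER_CUBIC))
E
```

```text
t: 11.45
ee_pos: [0.5732, 0.1965, 0.3037]
orientation: [-0.007, 0.203, 0.979, -0.009]
wrist_force: [-2.7, -7.6, 1.9]
width: 0.136
0.03827207331110892 [0.57316296 0.19647409 0.30370591] [-2.9857407  -6.74566291  3.30784138] 12.261821648047505 11.55
260.4711079274117
321.1658471166742
382.18068614993643
tab 320.03092613009926
[0.55645729 0.16183261 0.13980131] [0.57038902 0.19413551 0.13974605] 0.035184954230321024
```

View pics/t4.png

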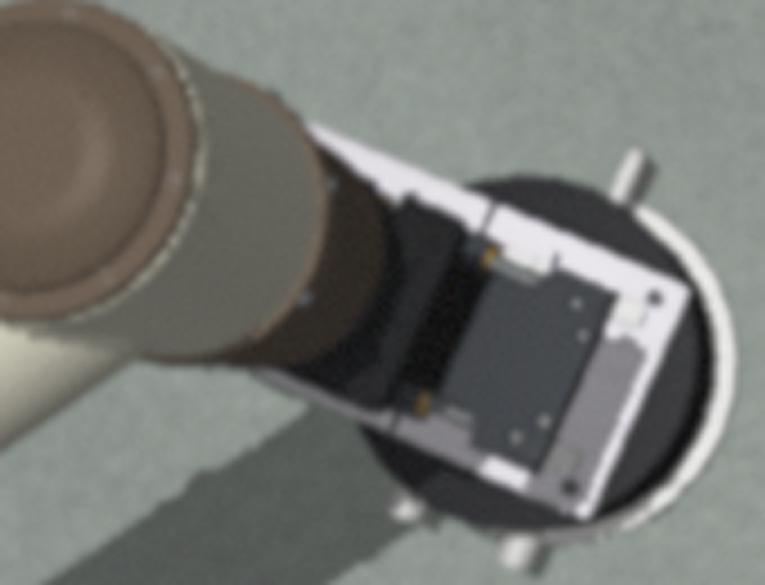

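View pics/t4full.png

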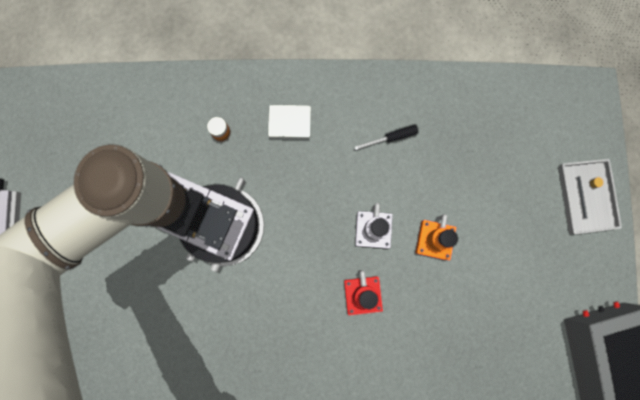

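View pics/c4.png

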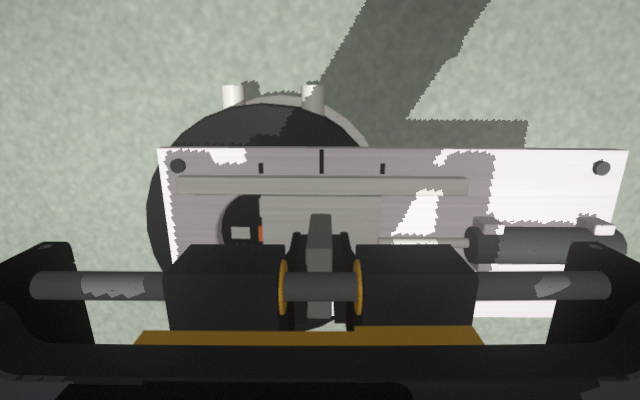

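```bash
python3 -m creep '[[[0,0,2.5,0,0],[0,0,2.5,0,0],[0,0,2.5,0,0],[0,0,2.5,0,0]]]' 40; python3 chk.py c5; python3 chk.py c6
```

```text
t: 12.1
ee_pos: [0.5738, 0.1975, 0.3037]
orientation: [-0.008, 0.204, 0.979, -0.01]
wrist_force: [-2.5, -7.9, 3.6]
width: 0.134
0.03949794429019061 [0.57381213 0.19752872 0.30366889] [-2.38506281 -7.80984727  2.96830999] 11.716265801084631 12.2
259.4855090413674
319.9523318200578
381.09388702605105
tab 320.06907930920687
0.03949930166940589 [0.57381012 0.19753107 0.30367682] [-2.52625038 -7.75834192  3.12874651] 11.961879112234937 12.3
259.48556495769037
319.9598434925865
381.0894141829393
tab 320.0504387175101
```

The half line is at column 319.96 and the tab at 320.05, so the opening is about 35.1 mm, and two readings 0.1 s apart agree. The force of about 8 N matches the half-travel spring. Handing in.

```bash
python3 -c "
from plant import ctrl
print(ctrl.finish_job())"
```

```text
the job is handed in; nothing more can be done
None
```

I vented the chamber, slid the shutter to half travel and handed the job in still holding it there at 40 N, at about 12.3 s.

- **Vent valve:** I pressed the silver valve's plunger until it stopped moving. The force rose from 14 to 21 N with no further travel, and the picture after release shows the head back up.
- **Shutter position:** The wrist camera shows the tab level with the longest lines, about 35.1 mm open by line spacing. Two looks 0.1 s apart agreed. The wrist force of about 8 N matches the spring at half travel. By the line readings it never went past about 35.4 mm, well short of three quarters.
- **Disagreement:** TCP travel reads 39.5 mm because the tool tilts under the spring load. An earlier reading corrected for the tilt gave 35.2 mm, where the lines gave 34.4 mm. I relied on the lines.
- **Bystanders:** In the last top view, the jar, screwdriver and sample box are where they started.

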